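Clamp the celadon glaze sample into the comparison holder

ROBOT

A 7-joint arm with a two-finger parallel gripper is mounted at the origin on the work surface. World frame = base frame: x ahead of the robot, y to its left, z up, the work surface at z = 0. Lengths are in m, angles in rad, forces in N, time in s.
With the tool pointing down it reaches from about 0.425 to 1.025 m from the base axis. Payload 9.4 kg.
Tool frame: the origin (TCP) lies at the very end of the fingers, on their centre line; the grasp point (between the pads) lies 19 mm behind it (hold_point_z is the z of the grasp point in the tool frame, in m); z points along the fingers, y is the direction in which the jaws open and shut (so a half turn about z gives the same grasp; the last joint's range is limited). The gripper opens to 93 mm and grips with 3 to 60 N. Pads are 15 mm wide; open, the fingers measure 128 mm over their backs; the gripper's body (75 mm by 188 mm) begins 65 mm behind the grasp point.
Start: joints at [1.079, 0.599, -0.003, 1.599, 0.002, 0.943, -0.08], TCP at [0.292, -0.664, 0.219] pointing down, gripper open.
Joint ranges: [-2.57, 2.57], [-0.35, 1.97], [-1.29, 1.29], [0.11, 2.56], [-1.05, 4.19], [0.11, 1.86], [-2.63, 2.63]. Speed limits (rad/s): [2.22, 2.22, 3.01, 3.01, 3.14, 3.14, 3.14].

INTERFACE

Orientations are given as a rotation vector (axis times angle).
In Python, from workcell import * gives the robot as it stands. The module is installed in compiled form; this text tells all that it offers. Calls block until the motion is done:
- movep(position, orientation): joint-space move of the TCP to a pose.
- move_l(position, rotation=None, vel=0.15): straight line of the TCP; rotation=None keeps the orientation; vel is the mean speed in m/s.
- set_joints(angles): joint-space move.
- gripper_open() and clamp(): open the fingers fully, or close them until they stop; the grip force is fixed at half the most.
- pause(seconds).
- ik(position, orientation): joint angles nearest the present ones, or None.
- state(): the state.
- grab_frame(name): name is "scene" or "top" or "wrist"; returns a dict with "img" (480x640x3 uint8, red, green, blue), "z_map" (480x640 float32, m along the optical axis (not along the pixel's ray), 0 where there is no reading), "vfov" (degrees; the focal length in pixels is half the picture's height over the tangent of half this angle, whatever the lens; pixels are square), "cx", "cy" (the principal point, pixels), "dist_coeffs" ([k1, k2, p1, p2, k3] as OpenCV has them; the pictures are not rectified), "R" (3x3) and "t" (3): a world point X has camera coordinates R X + t. Camera axes: x right, y down, z forward; pixel columns grow to the right and rows downward; lengths in m; the calibration is good to about 2 mm. A picture is of the moment at which its call begins.
A pose or a line that the arm cannot do raises MotionError and nothing moves.
- close_job(): hands the job in, once; it reports no verdict.
The state is a dict: "t": time; "joint_pos": joint angles; "joint_velocities": joint speeds; "joint_torque": joint torques, N m; "ee_pos": TCP position; "tool_rot": TCP orientation; "force": force on the tool from outside, world axes, zero at the start; "wrist_torque": the same for the moment, N m; "gripper_width": finger opening in m.
Only numpy, scipy, OpenCV 4.12 (cv2) and the standard library are available. Lean on these libraries where they do the work, as an engineer would, in place of code of your own. Each camera call takes 0.05 s, during which the arm holds its last target. There are 200 camera calls.

TASK

Pick up the celadon-green glaze sample and lay it gently, without dropping it, flat and straight along the bed of the brass holder, with its notch fully home around the locating pin, and let go of it. Then swing the wire bail over centre so that its white roller clamps the sample down. Leave the blue sample, teacup, jug and loupe where they are.

Things in the scene. Friction and masses are not known exactly. Their poses are not given: they have to be found in the camera images.
- holder: Brass comparison holder, fixed. Base 160 x 84 mm, 10 mm thick; origin at the centre of its underside, on the table; x along the bed towards the pin end, z up. Two ears, 14 mm long (x) and 8 mm thick (y), stand at x = -45, y = -36 and +36 mm, top 48 mm above the table, and carry the bail.
- pin (a point): Axis of the single steel locating pin, at the height of the bed's top; 48 mm along the holder's +x from its origin. Pin 8 mm in diameter, 13 mm high above the bed, the last 3 mm tapered.
- green_mid (a point): Centre (half-way up) of the celadon-green glaze sample to be clamped: a flat ceramic blade 120 (x) x 36 (y) x 6 (z) mm, 60 g. It lies flat on a cork rest 90 x 20 x 26 mm high, narrower than the sample, so fingers can pass down on both long sides. The end at its +x has an open notch 11 mm wide and 16 mm deep, centred on its width. z up.
- green_notch (a point): Point in the notch of the green sample where the pin's axis lies when fully home (pin against the notch's bottom): 48 mm along the sample's +x from its centre, half-way up.
- green_sample: The same green sample; origin at the centre of its underside, axes as green_mid.
- bail (a joint): Angle of the wire bail (rad). 0 = open, leaning back from the pin, 30 deg above level. It grows as the roller swings up and over towards the pin: straight up at 1.05, spring's dead centre at 1.3, down on a 6 mm sample at about 2.52 (stop at 2.62 if empty). Short of dead centre the spring throws it open, beyond it shut, pressing with 3 to 4 N. Moving it takes about 5 N.
- bail_bar (a point): Centre of the bail's white ceramic roller, a cylinder 10 mm in diameter and 44 mm long along the holder's y, on a U of 4 mm wire 60 mm wide, 50 mm from the hinge. Open, it is 88 mm behind the holder's origin (-x) and 65 mm above the table, with nothing beneath but the base's edge (to x = -80) and the table.
- bail_hinge (a point): Middle of the bail's hinge axis, which runs along the holder's y: 45 mm along -x from the holder's origin, 40 mm above the table.
- blue_mid (a point): Centre of the cobalt-blue glaze sample, same shape, on an identical cork rest; not to be used. The two rests may change places.
- cup_mid (a point): Centre (half-way up) of the squat celadon teacup, 84 mm across and 55 mm high; leave alone.
- jug_mid (a point): Centre of the pewter cream jug, 64 mm across plus a handle to 51 mm along its +y, 70 mm high; leave alone.
- loupe_mid (a point): Centre of the black steel loupe standing on its eyepiece, 42 mm across and 32 mm high; leave alone.
- home (a point): Where the sample's centre lies when home: over the holder's origin, 37 mm above the table, sample's x along the holder's x. The raised bed under it is 126 mm long (x), 22 mm wide (y), top 34 mm above the table; the sample overhangs it by 7 mm on each long side, so fingers can pass down beside the bed to the base.

How it is judged:
By the outcome, as a careful person would: the job done as asked, in the order asked, and still so for the second after the job is handed in, with the robot touching nothing.
It also fails if it takes over 58 s, if anything falls off the work surface, if the arm or the gripper's body presses on something with over 40 N, if the wrist force passes 120 N, or if a joint passes its speed limit or range.

## Working session

There is one attempt and no reset: what is moved stays moved. The work goes in short steps, each a Python script; the robot and the scene stay as the last script left them, time stands still between calls to the robot, and variables do not carry over. Pictures are saved under pics/ and viewed, about 8 in all and at most 12, crops included, and the job is handed in when it is done.

```bash
mkdir -p pics; cat > h.py <<'E'
from workcell import *
import numpy as np, cv2, pickle
from scipy.spatial.transform import Rotation as Rn
def K(f):
    fl=240/np.tan(np.radians(f["vfov"])/2); return np.array([[fl,0,f["cx"]],[0,fl,f["cy"]],[0,0,1.]])
def snap(cam,name):
    f=grab_frame(cam); cv2.imwrite(f"pics/{name}.png",f["img"][:,:,::-1]); pickle.dump(f,open(f"pics/{name}.pkl","wb")); return f
def load(n): return pickle.load(open(f"pics/{n}.pkl","rb"))
def cloud(f):
    v,u=np.mgrid[0:480,0:640]; p=np.stack([u,v],-1).reshape(-1,1,2).astype(float)
    n=cv2.undistortPoints(p,K(f),np.array(f["dist_coeffs"])).reshape(-1,2); z=f["z_map"].reshape(-1,1)
    X=(np.hstack([n*z,z])-f["t"])@f["R"]; X[z[:,0]<=0]=np.nan; return X.reshape(480,640,3)
def ray(f,uv):
    n=cv2.undistortPoints(np.array(uv,float).reshape(-1,1,2),K(f),np.array(f["dist_coeffs"])).reshape(-1,2)
    return -f["R"].T@f["t"], np.hstack([n,np.ones((len(n),1))])@f["R"]
def onplane(f,uv,z):
    c,d=ray(f,uv); return c+d*((z-c[2])/d[:,2:3])
def proj(f,X):
    return cv2.projectPoints(np.array(X,float).reshape(-1,1,3),cv2.Rodrigues(f["R"])[0],f["t"],K(f),np.array(f["dist_coeffs"]))[0].reshape(-1,2)
def down(yaw): # tool z down, tool x at yaw in world
    return (Rn.from_euler('z',yaw)*Rn.from_euler('x',np.pi)).as_rotvec()
E
python3 - <<'E'
from h import *
for c in("top","scene"): 
    f=snap(c,c+"0"); print(c,f["vfov"],f["dist_coeffs"],-f["R"].T@f["t"],f["R"][2])
s=state(); print(s)
E
```

```text
top 55.43692706635002 [0.02172727 0.         0.         0.         0.        ] [0.53075787 0.02951207 1.00771115] [ 0.06626042 -0.00917101 -0.99776022]
scene 52.174961799826306 [-0.01419687  0.          0.          0.          0.        ] [1.53551218 0.25644361 0.84517393] [-0.75778546 -0.15793541 -0.63310158]
{'t': 0.1, 'joint_pos': array([ 1.07929117,  0.60005939, -0.00253282,  1.60003615,  0.0017838 ,
        0.94288471, -0.07978817]), 'joint_velocities': array([-0.00075911, -0.00183445, -0.00213473, -0.00071827, -0.00029269,
        0.00031983, -0.00069519]), 'joint_torque': array([ 5.10203303e-03, -7.66549301e+01,  1.50134258e+00, -2.52933526e+01,
       -5.24743285e-02,  1.36124343e-02,  4.77410367e-05]), 'ee_pos': array([ 0.29199736, -0.66313237,  0.21784106]), 'tool_rot': array([-3.07295166e+00, -6.46720200e-01,  6.34018636e-04]), 'force': array([ 0.06169596,  0.16284508, -0.28358914]), 'wrist_torque': array([0.00299389, 0.01664036, 0.03615926]), 'gripper_width': 0.09311741655914392}
```

View pics/top0.png

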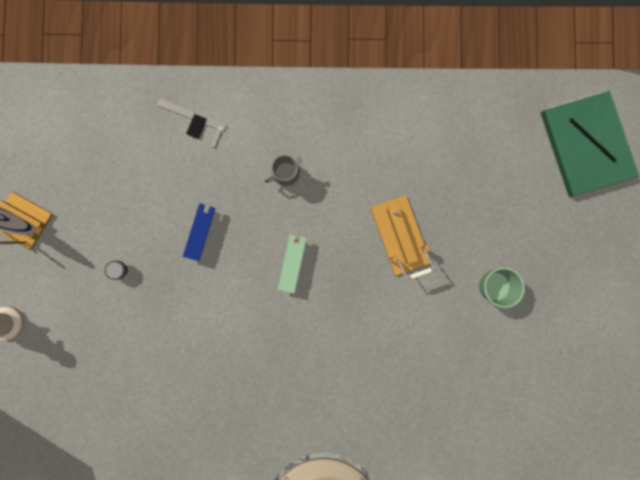

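View pics/scene0.png

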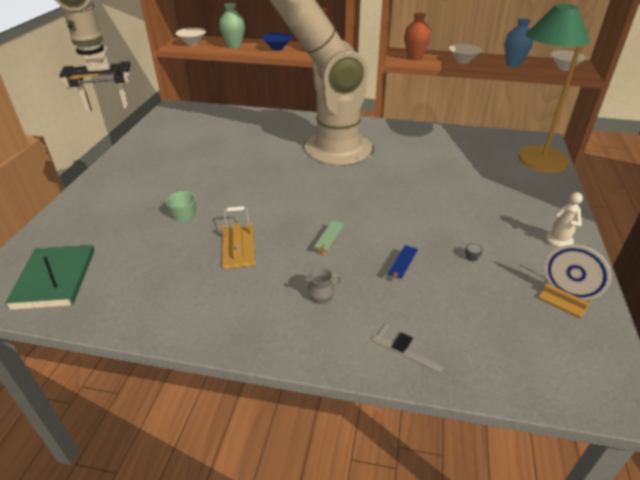

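The top view shows the green sample at about (292,265) with its notch at (297,240), the holder at (402,236) with its pin near (397,212), and the open bail's roller at (421,272). The blue sample is at (200,232). The scene view agrees. I'll get coarse positions from these, then look closer with the wrist camera.

```bash
python3 - <<'E'
from h import *
f=load("top0"); C=cloud(f)
for n,uv in dict(green=(292,265),notch=(297,238),blue=(200,232),cup=(503,288),jug=(286,172),loupe=(116,270),pin=(397,212),bed=(405,235),roller=(421,272)).items():
    print(n,C[uv[1],uv[0]].round(3))
G=C[265,292]; H=C[235,405]
def yawof(a,b): d=C[b[1],b[0]]-C[a[1],a[0]]; return np.arctan2(d[1],d[0])
print(yawof((287,290),(296,240)), yawof((413,265),(390,205)))
# look from between
for p in [(G[0],G[1],0.33)]:
    q=ik(p,down(0)); print(q)
movep([G[0]-.05,(G[1]+H[1])/2,0.40],down(0))
w=snap("wrist","w1"); c=-w["R"].T@w["t"]; print("cam",c,w["R"][2],"tcp",state()["ee_pos"],state()["t"])
E
```

```text
green [0.528 0.071 0.03 ]
notch [0.587 0.062 0.   ]
blue [0.597 0.267 0.034]
cup [ 0.481 -0.389  0.005]
jug [0.733 0.087 0.008]
loupe [0.515 0.442 0.032]
pin [ 0.642 -0.152  0.043]
bed [ 0.594 -0.17   0.033]
roller [ 0.516 -0.194  0.073]
-0.1640547264404165 0.36349941254533025
[-0.00658775  0.2627154  -0.29656624  1.88645315  0.09001385  1.00524123
 -1.91266305]
cam [ 0.56167505 -0.05091402  0.56565178] [-3.01490101e-01 -1.51646807e-04 -9.53469295e-01] tcp [ 0.47780572 -0.05043712  0.3997454 ] 2.525
```

View pics/w1.png

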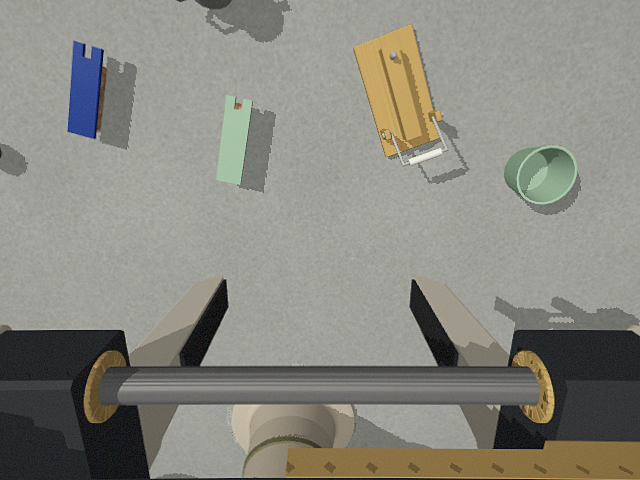

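The wrist view shows the green sample at (236,140) with its notch at (239,103). The holder is at (398,92): pin (393,57), ears (386,133) and (437,117), white roller (425,156). Next I'll fit shapes here, then take one closer look at each.

```bash
cat >> h.py <<'E'
def green(f,C,z=0.032,near=None,maxz=0.045):
    hsv=cv2.cvtColor(f["img"],cv2.COLOR_RGB2HSV); m=((hsv[...,0]>45)&(hsv[...,0]<85)&(hsv[...,1]>40)).astype(np.uint8)
    m[~((C[...,2]>z-.006)&(C[...,2]<z+.006))]=0
    if near is not None: m[~(np.hypot(C[...,0]-near[0],C[...,1]-near[1])<.09)]=0
    m=cv2.morphologyEx(m,cv2.MORPH_OPEN,np.ones((3,3)))
    n,l,s,_=cv2.connectedComponentsWithStats(m); k=1+np.argmax(s[1:,4]); m=(l==k).astype(np.uint8)
    c=max(cv2.findContours(m,cv2.RETR_EXTERNAL,cv2.CHAIN_APPROX_NONE)[0],key=len).reshape(-1,2)
    zz=np.nanmedian(C[...,2][m>0]); P=onplane(f,c,z)[:,:2]
    M=onplane(f,np.argwhere(m>0)[:,::-1],z)[:,:2]
    return rect(P)+(zz,M.mean(0))
def rect(P):
    (cx,cy),(a,b),_=r=cv2.minAreaRect((P*1000).astype(np.float32)); q=cv2.boxPoints(r)/1000
    e=q[1]-q[0]; g=q[2]-q[1]; d=e if np.hypot(*e)>np.hypot(*g) else g
    if d[0]<0: d=-d
    return np.array([cx,cy])/1000,np.arctan2(d[1],d[0]),sorted([a,b])
def holder(f,C,near):
    Z=C[...,2]; R=np.hypot(C[...,0]-near[0],C[...,1]-near[1])<.08
    m=(R&(Z>.031)&(Z<.037)).astype(np.uint8); n,l,s,_=cv2.connectedComponentsWithStats(m); m=l==1+np.argmax(s[1:,4])
    c,y,sz=rect(C[m][:,:2]); d=np.array([np.cos(y),np.sin(y)])
    pm=(np.hypot(*(C[...,:2]-(c+.048*d)).transpose(2,0,1))<.012)&(Z>.0445)&(Z<.052); p=C[pm]
    return c,y,sz,np.median(Z[m]),p[:,:2].mean(0),np.median(p[:,2]),len(p)
E
cat > look.py <<'E'
from h import *
f=load("w1"); C=cloud(f)
g=green(f,C,near=(.528,.071)); print("green w1",g)
h=holder(f,C,(.594,-.17)); print("holder w1",h)
def above(c,yaw,z,name):
    d=np.array([np.cos(yaw),np.sin(yaw)]); p=c-.05*d
    movep([*p,z],down(yaw)); return snap("wrist",name)
f2=above(h[0],h[1],.22,"wh"); C2=cloud(f2); h2=holder(f2,C2,h[0]); print("holder wh",h2)
f3=above(g[0],g[1],.22,"wg"); C3=cloud(f3); g2=green(f3,C3,near=g[0]); print("green wg",g2, state()["t"])
def tri(fa,ua,fb,ub):
    A=[ray(fa,ua),ray(fb,ub)]; M=0;b=0
    for c,d in A: d=d[0]/np.linalg.norm(d[0]); Q=np.eye(3)-np.outer(d,d); M=M+Q; b=b+Q@c
    return np.linalg.solve(M,b)
# triangulate green mask centroid & pin top
print("tri green",tri(f,proj(f,[*g[3+1],.032]),f3,proj(f3,[*g2[4],.032])))
print("tri pin",tri(f,proj(f,[*h[4],h[5]]),f2,proj(f2,[*h2[4],h2[5]])))
cv2.imwrite("pics/pair.png",np.hstack([f2["img"],f3["img"]])[:360,:,::-1][::1,::1])
im=np.hstack([f2["img"][:400],f3["img"][:400]])[:,:,::-1]; cv2.imwrite("pics/pair.png",cv2.resize(im,(800,250)))
E
python3 look.py
```

```text
Traceback (most recent call last):
  File "look.py", line 3, in <module>
    g=green(f,C,near=(.528,.071)); print("green w1",g)
  File "h.py", line 27, in green
    n,l,s,_=cv2.connectedComponentsWithStats(m); k=1+np.argmax(s[1:,4]); m=(l==k).astype(np.uint8)
                                                     ~~~~~~~~~^^^^^^^^^
ValueError: attempt to get argmax of an empty sequence
```

```bash
python3 - <<'E'
from h import *
f=load("w1"); C=cloud(f); hsv=cv2.cvtColor(f["img"],cv2.COLOR_RGB2HSV)
for u,v in [(236,140),(230,170),(300,200),(400,80)]: print(hsv[v,u],f["img"][v,u],C[v,u],f["z_map"][v,u])
print("table z std",np.nanstd(C[180:220,280:340,2]))
E
```

```text
[ 60  35 194] [167 194 167] [0.53186853 0.06728688 0.03015763] 0.5195457
[ 60  36 193] [166 193 166] [0.48939061 0.07863446 0.03220628] 0.5303973
[ 43  11 162] [159 162 155] [ 0.4373199 -0.0214727 -0.0006516] 0.57744026
[ 21 126 199] [199 168 101] [ 0.61079532 -0.16194311  0.03298302] 0.49309087
table z std 0.0009776354021131903
```

Saturation is lower than my threshold, so I'll relax it.

```bash
sed -i 's/\[...,1\]>40/[...,1]>22/' h.py; python3 look.py
```

```text
green w1 (array([0.5301991 , 0.07037854]), np.float32(-0.20926204), [36.83551788330078, 119.43060302734375], np.float64(0.031798213514050634), array([0.52997302, 0.07044654]))
holder w1 (array([ 0.59468372, -0.16465746]), np.float32(0.34384468), [22.565635681152344, 126.53290557861328], np.float64(0.03390825780947361), array([ 0.64013453, -0.14812872]), np.float64(0.04619644821086088), 25)
holder wh (array([ 0.59451746, -0.16532399]), np.float32(0.3452286), [21.965736389160156, 125.2744369506836], np.float64(0.033822019827264606), array([ 0.63965322, -0.14913113]), np.float64(0.046049565646857075), 51)
green wg (array([0.53030121, 0.07118962]), np.float32(-0.20722035), [35.955509185791016, 118.89826202392578], np.float64(0.03182424690205586), array([0.53067985, 0.07105865])) 4.6083
tri green [0.53005881 0.07119178 0.02848453]
tri pin [ 0.64015299 -0.14887385  0.04341395]
```

View pics/pair.png

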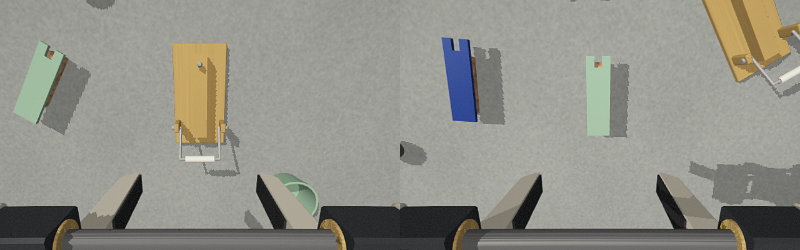

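Both views agree within 1 mm on the holder and the sample, and the heights come out at 31.8, 33.9 and 46 mm, as expected. In the pair, the left half shows the holder centred with its pin at (200,65), and the right half shows the green sample at (598,95). Now the grasp, and a hover over the holder.

```bash
cat > pick.py <<'E'
from h import *
g=np.array([.5302,.0710]); gy=-.208; H=np.array([.5945,-.1651]); hy=.345
d=np.array([np.cos(hy),np.sin(hy)])
movep([*g,.09],down(gy)); move_l([*g,.014],vel=.1); clamp(); s=state(); print("width",s["gripper_width"],s["force"])
z0=s["ee_pos"]; print(z0)
move_l([*g,.075],vel=.12)
movep([*(H-.004*d),.065],down(hy)); pause(.3)
f=snap("wrist","place1"); s=state(); print(s["gripper_width"],s["force"],s["ee_pos"],s["t"])
cv2.imwrite("pics/place1c.png",f["img"][:,:,::-1])
E
python3 pick.py
```

```text
width 0.035443193155785584 [0.47801247 0.01024491 0.31907338]
[0.53018086 0.07100865 0.01397727]
0.0351162993650233 [ 0.04615554 -0.79120421 -0.47193879] [ 0.5909603  -0.16530467  0.06515596] 9.0417
```

View pics/place1c.png

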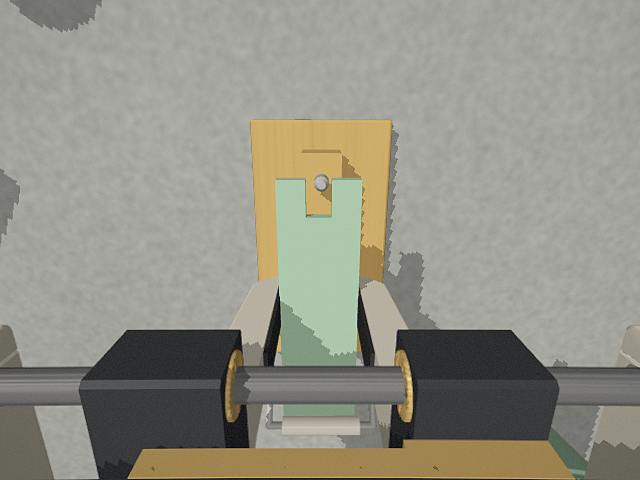

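The sample is held square, with its notch at (305–331, 179–216) and the pin showing through at (321,183). Next I'll measure the notch against the pin in the holder frame.

```bash
cat > meas.py <<'E'
from h import *
import sys
def meas(f,H,hy,zt):
    C=cloud(f); R=np.array([[np.cos(hy),np.sin(hy)],[-np.sin(hy),np.cos(hy)]])
    hsv=cv2.cvtColor(f["img"],cv2.COLOR_RGB2HSV); m=(hsv[...,0]>45)&(hsv[...,0]<85)&(hsv[...,1]>22)&(abs(C[...,2]-zt)<.007)
    zz=np.nanmedian(C[...,2][m&(np.arange(480)[:,None]<270)])
    v,u=np.nonzero(m); L=(onplane(f,np.stack([u,v],1),zz)[:,:2]-H)@R.T
    px=.5*300/1000
    front=np.percentile(L[:,0],99.5); mids=[];ns=[];w=[]
    for x in np.arange(front-.075,front-.02,.005):
        s=L[abs(L[:,0]-x)<.0015,1]; mids.append((x,(s.min()+s.max())/2,s.max()-s.min()))
    for x in np.arange(front-.013,front-.002,.002):
        s=np.sort(L[abs(L[:,0]-x)<.001,1]); k=np.argmax(np.diff(s)); ns.append((x,(s[k]+s[k+1])/2,s[k+1]-s[k]))
    mids=np.array(mids);ns=np.array(ns); p=np.polyfit(mids[:,0],mids[:,1],1)
    yc=ns[:,1].mean(); s=L[abs(L[:,1]-yc)<.003]; s=s[s[:,0]>0]; bot=s[:,0].max()
    print("top z",zz,"yaw err",p[0],"centre y at notch",np.polyval(p,front-.012),"notch y",yc,"w",ns[:,2].mean(),"blade w",mids[:,2].mean(),"front x",front,"notch bottom x",bot)
    pm=(np.hypot(*(C[...,:2]-(H+.048*R[0])).transpose(2,0,1))<.009)&(C[...,2]>.0445)&(C[...,2]<.051)
    if pm.any(): print("pin local",((C[pm][:,:2]-H)@R.T).mean(0),pm.sum())
    return C,R
if __name__=="__main__":
    H=np.array([.5945,-.1651]); f=load("place1"); C,R=meas(f,H,.345,.083)
    print("pin px on plane .047",(onplane(f,[(321,182)],.047)[:,:2]-H)@R.T)
    # base side edges at z=.01, row 200-ish
    print("base edges",(onplane(f,[(253,180),(389,180),(256,250),(385,250)],.01)[:,:2]-H)@R.T, "bed end",(onplane(f,[(302,151),(341,151)],.034)[:,:2]-H)@R.T)
E
python3 meas.py
```

```text
top z 0.08295214053228511 yaw err 0.002020930466949227 centre y at notch 0.001281817994769489 notch y 0.0012192700740684041 w 0.011243449868719906 blade w 0.03597235672344196 front x 0.05674336522161992 notch bottom x 0.041472884902745824
pin local [ 0.04831629 -0.00014713] 146
pin px on plane .047 [[ 4.94406187e-02 -7.26722785e-05]]
base edges [[ 0.04434166  0.04131049]
 [ 0.04451709 -0.04201644]
 [-0.00132928  0.0417613 ]
 [-0.00115659 -0.0422082 ]] bed end [[ 0.06382089  0.01003152]
 [ 0.06386486 -0.01076724]]
```

The notch sits about 1.35 mm to +y of the pin, which matches the arm's own position error (ee_pos is about 1.1 mm off target). I'll correct that and lower to just above the pin, then check.

```bash
cat > p2.py <<'E'
from meas import *
H=np.array([.5945,-.1651]); hy=.345; d=np.array([np.cos(hy),np.sin(hy)]); n=np.array([-d[1],d[0]])
s=state(); p=s["ee_pos"][:2]; tgt=p-.00135*n; cmd=tgt.copy()
for i in range(2):
    move_l([*cmd,.039],down(hy-.002),vel=.1); pause(.2); e=tgt-state()["ee_pos"][:2]; print("err local",e@d,e@n); cmd=cmd+e*(np.linalg.norm(e)>.0003)
f=snap("wrist","place2"); meas(f,H,hy,.057); print(state()["ee_pos"],state()["force"],state()["t"],"cmd",cmd)
E
python3 p2.py
```

```text
err local -0.00026702245993112433 0.0001708740242187868
err local 0.00027641196008113553 -0.00013453499219233796
top z 0.056862333256860464 yaw err -0.0009164107953974222 centre y at notch -0.00042564438998160883 notch y -0.00043684796410885387 w 0.011103739779955222 blade w 0.036125963779112986 front x 0.05634814783413815 notch bottom x 0.04108182143357434
pin local [ 0.04814023 -0.00026585] 199
[ 0.59110236 -0.16650253  0.03901134] [ 0.31728174 -0.3884965  -0.94565665] 10.15 cmd [ 0.59141341 -0.16653775]
```

The notch is now within 0.2 mm of the pin laterally. Next: lower until contact, then slide home, both stopped by force.

```bash
cat > p3.py <<'E'
from meas import *
H=np.array([.5945,-.1651]); hy=.345; d=np.array([np.cos(hy),np.sin(hy)])
s=state(); xy=s["ee_pos"][:2]; cmd=xy.copy(); z=.039
move_l([*cmd,.0245],vel=.06); pause(.1); b=state(); F0=b["force"]; z=.0245; print("F0",F0,b["ee_pos"])
while z>.0195:
    z-=.0004; move_l([*cmd,z],vel=.02); F=state()["force"]-F0
    if F[2]>1.5: break
print("down z",z,state()["ee_pos"],F,state()["t"])
F1=state()["force"]; k=0
while k<.0075:
    k+=.0005; move_l([*(cmd+k*d),z],vel=.02); F=state()["force"]-F1
    if -(F[:2]@d)>4: break
print("slide",k,F,F[:2]@d,(state()["ee_pos"][:2]-H)@d,state()["t"])
f=snap("wrist","place3"); meas(f,H,hy,.04)
cv2.imwrite("pics/place3c.png",cv2.resize(f["img"][90:330,160:480,::-1],(640,480)))
E
python3 p3.py
```

```text
F0 [-0.14510042 -0.00721967 -1.16939019] [ 0.59108768 -0.16641614  0.02433939]
down z 0.022899999999999997 [ 0.59105453 -0.16648731  0.02285444] [ 0.20779942 -0.22890699  1.83222455] 11.6417
slide 0.005500000000000001 [-4.7066335  -0.99547806 -1.08393494] -4.765964625798285 0.0005490558870214568 14.3917
top z 0.04059132989389208 yaw err -0.0011307422723289752 centre y at notch -0.00043229600893608764 notch y -0.0004868428012057407 w 0.011221598619951286 blade w 0.03592533314596089 front x 0.06065364149677348 notch bottom x 0.044080011325469654
pin local [ 0.04843028 -0.00016899] 219
```

View pics/place3c.png

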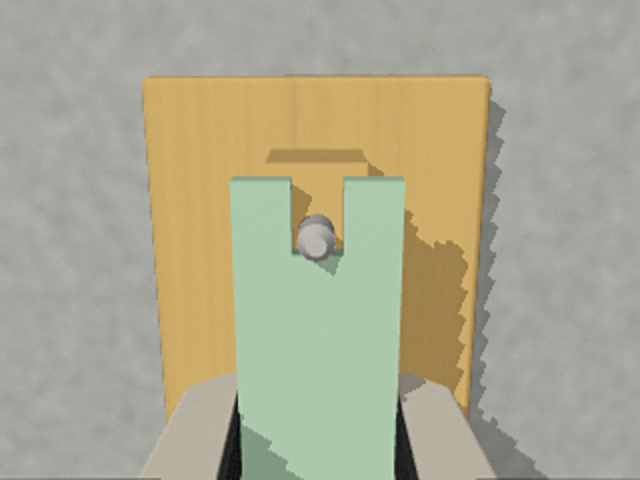

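The sample is flat on the bed with the pin against the notch bottom: pin at (316,238), notch bottom at row 252 with the pin's lower edge hiding it. Slide contact came at 4.8 N. Now release, retreat straight up and check.

```bash
cat > p4.py <<'E'
from meas import *
H=np.array([.5945,-.1651]); hy=.345; d=np.array([np.cos(hy),np.sin(hy)])
def g(x,z): return [*(H+x*d),z]
s=state(); p=s["ee_pos"]; z=p[2]; F0=s["force"]
for i in range(4):
    z-=.0003; move_l([p[0],p[1],z],vel=.02); F=state()["force"]-F0
    if F[2]>1: break
print("touch",z,F); gripper_open(); p=state()["ee_pos"]
move_l([p[0],p[1],.15],vel=.2)
f=snap("wrist","rel"); C,R=meas(f,H,hy,.04)
hsv=cv2.cvtColor(f["img"],cv2.COLOR_RGB2HSV)
clamp(); movep(g(-.125,.15),down(hy))
f=snap("wrist","bail"); C=cloud(f); L=(C[...,:2]-H)@R.T; hsv=cv2.cvtColor(f["img"],cv2.COLOR_RGB2HSV)
m=(C[...,2]>.06)&(C[...,2]<.08)&(hsv[...,1]<50)&(hsv[...,2]>170)&(abs(L[...,1])<.04)&(L[...,0]>-.11)&(L[...,0]<-.06)
print("roller",m.sum(),np.median(L[m],0) if m.any() else 0,np.median(C[m][:,2]) if m.any() else 0,np.ptp(L[m][:,1]) if m.any() else 0,state()["ee_pos"],state()["gripper_width"],state()["t"])
cv2.imwrite("pics/bailc.png",f["img"][:,:,::-1])
E
python3 p4.py
```

```text
touch 0.02202856356044793 [ 1.64641502 -0.80828662  1.14813108]
top z 0.03978466830829495 yaw err -0.0010404392680834157 centre y at notch -0.0004368995864015357 notch y -0.0006136355126710055 w 0.011908367728263168 blade w 0.03499631485617145 front x 0.05934633092015862 notch bottom x 0.04406488150406365
pin local [ 0.04840023 -0.00013976] 68
roller 1038 [-0.08675621 -0.00042993] 0.06865454566635107 0.06253622057387662 [ 0.47791811 -0.20739573  0.15040656] 0.0003003259038626554 18.8917
```

View pics/bailc.png

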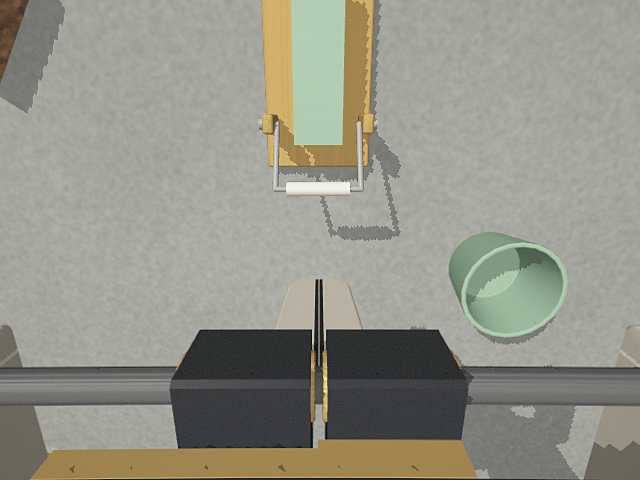

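The sample is in place after release. The open bail's roller is at (318,188), local x about −87 mm and top about 69 mm, and the closed fingers are behind it. Now push it over centre, with the tip rising along the arc.

```bash
cat > p5.py <<'E'
from meas import *
H=np.array([.5945,-.1651]); hy=.345; d=np.array([np.cos(hy),np.sin(hy)])
def g(x,z): return [*(H+x*d),z]
move_l(g(-.125,.047),vel=.12); F0=state()["force"]
for x,z in [(-.105,.047),(-.09,.05),(-.075,.058),(-.06,.066),(-.05,.07),(-.042,.07),(-.034,.07),(-.026,.068)]:
    move_l(g(x,z),vel=.06); s=state(); F=s["force"]-F0; print(x,"F",F[:2]@d,F[2].round(2),s["t"])
    if np.linalg.norm(F)>30: break
move_l(g(-.06,.10),vel=.15); move_l(g(-.09,.2),vel=.2)
f=snap("wrist","shut"); meas(f,H,hy,.04); print(state()["t"])
E
python3 p5.py
```

```text
-0.105 F -1.380872745612129 -0.49 20.3833
-0.09 F -24.77654368638374 9.93 20.7917
-0.075 F -48.36132857347871 34.17 21.225
top z 0.0398722342320162 yaw err -0.0010040804367155783 centre y at notch -0.0004316114055568453 notch y -0.0008108545167435603 w 0.012082386769962107 blade w 0.03488747121007069 front x 0.058751170320118826 notch bottom x 0.044383148582839295
pin local [4.80242492e-02 1.16722862e-06] 67
22.4
```

View pics/shut.png

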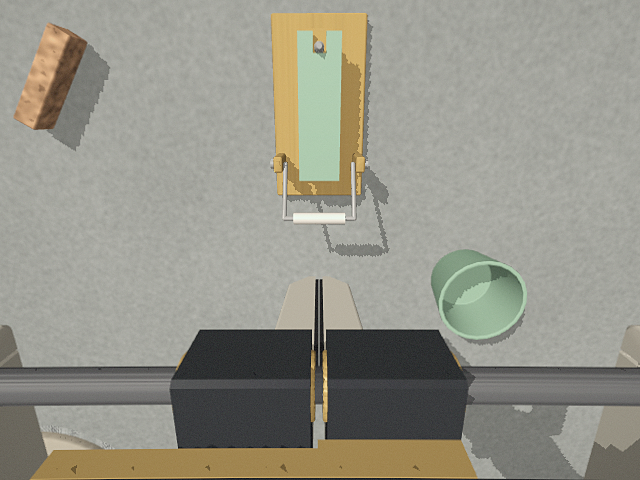

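The bail didn't move: at 48 N and +34 N up, pushing horizontally while the roller has to climb the finger jammed by friction. My guard stopped it, the bail is still open with its roller at (319,218), and the sample still lies home with the pin at (319,45). I'll start with the tip low and rise faster than the roller, so that friction lifts it, and track the arc.

```bash
cat > p6.py <<'E'
from meas import *
H=np.array([.5945,-.1651]); hy=.345; d=np.array([np.cos(hy),np.sin(hy)])
def g(x,z): return [*(H+x*d),z]
move_l(g(-.120,.12),down(hy),vel=.2); move_l(g(-.120,.02),vel=.15); pause(.1); F0=state()["force"]
x=-.114
while x<-.094:
    move_l(g(x,.02),vel=.04); F=state()["force"]-F0
    if -F[:2]@d>1.5: break
    x+=.001
off=-.0883-x; print("contact x",x,"off",off,F)
for th in np.arange(.06,1.75,.08):
    ph=np.radians(150)-th; xr=-.045+.05*np.cos(ph); zr=.04+.05*np.sin(ph)
    z=.02+1.9*(zr-.065) if th<1.05 else .0675
    move_l(g(xr-off,z),vel=.06); s=state(); F=s["force"]-F0; print(round(th,2),(F[:2]@d).round(1),F[2].round(1),end=" | ")
    if np.linalg.norm(F)>28: print("stop");break
print(s["t"])
E
python3 p6.py
```

```text
contact x -0.10099999999999999 off 0.012699999999999989 [-3.48281882 -1.01571244  1.28049587]
0.06 -3.9 -1.5 | 0.14 -4.1 -0.1 | 0.22 -4.4 -0.0 | 0.3 -4.9 0.3 | 0.38 -4.9 0.2 | 0.46 -4.6 1.2 | 0.54 -4.3 1.1 | 0.62 -3.0 0.2 | 0.7 -2.2 -0.1 | 0.78 -1.3 -0.8 | 0.86 -1.5 -1.3 | 0.94 -0.7 0.1 | 1.02 -0.0 -0.6 | 1.1 0.2 -0.2 | 1.18 0.2 0.1 | 1.26 0.0 0.8 | 1.34 1.3 -0.4 | 1.42 0.5 -1.0 | 1.5 0.8 -0.2 | 1.58 0.6 -0.4 | 1.66 0.1 -0.7 | 1.74 0.8 -1.0 | 32.9583
```

```bash
cat > p7.py <<'E'
from meas import *
H=np.array([.5945,-.1651]); hy=.345; d=np.array([np.cos(hy),np.sin(hy)])
p=state()["ee_pos"]; move_l([p[0],p[1],.12],vel=.2); move_l([*(H-.09*d),.2],vel=.25)
f=snap("wrist","shut2"); snap("scene","scene2"); C,R=meas(f,H,hy,.04)
hsv=cv2.cvtColor(f["img"],cv2.COLOR_RGB2HSV); L=(C[...,:2]-H)@R.T
m=(C[...,2]>.041)&(C[...,2]<.1)&(hsv[...,1]<25)&(hsv[...,2]>190)&(abs(L[...,1])<.025)&(abs(L[...,0])<.1)
print("roller px",m.sum(),np.median(L[m],0),np.percentile(C[m][:,2],[5,50,95]),state()["t"])
E
python3 p7.py
```

```text
Traceback (most recent call last):
  File "p7.py", line 4, in <module>
    f=snap("wrist","shut2"); snap("scene","scene2"); C,R=meas(f,H,hy,.04)
                                                         ~~~~^^^^^^^^^^^^
  File "meas.py", line 11, in meas
    s=L[abs(L[:,0]-x)<.0015,1]; mids.append((x,(s.min()+s.max())/2,s.max()-s.min()))
                                                ~~~~~^^
ValueError: zero-size array to reduction operation minimum which has no identity
```

View pics/shut2.png

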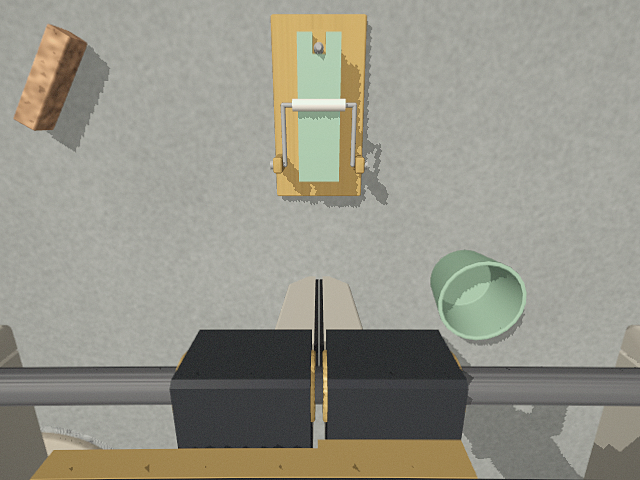

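The bail is over, with its roller across the sample at (319,104) and the pin at (319,46) in the notch. The script stopped only because the roller splits the colour mask, so I'll get the numbers from the saved frame.

```bash
python3 - <<'E'
from h import *
H=np.array([.5945,-.1651]); hy=.345; R=np.array([[np.cos(hy),np.sin(hy)],[-np.sin(hy),np.cos(hy)]])
for nm in ("shut","shut2"):
    f=load(nm); C=cloud(f); hsv=cv2.cvtColor(f["img"],cv2.COLOR_RGB2HSV); L=(C[...,:2]-H)@R.T
    g=(hsv[...,0]>45)&(hsv[...,0]<85)&(hsv[...,1]>22)&(abs(C[...,2]-.04)<.008)&(np.hypot(L[...,0],L[...,1])<.08)
    v,u=np.nonzero(g); G=(onplane(f,np.stack([u,v],1),.04)[:,:2]-H)@R.T; c,y,sz=rect(G)
    nb=G[(abs(G[:,1]-c[1])<.003),0].max()
    print(nm,"centre mm",c*1000,"yaw",y,sz,"notch bottom",nb,"z",np.nanmedian(C[g][:,2]),"z front/back",[np.nanmedian(C[g&(s*L[...,0]>.02)][:,2]).round(4) for s in(1,-1)])
m=(C[...,2]>.043)&(hsv[...,1]<30)&(hsv[...,2]>190)&(abs(L[...,1])<.022)&(abs(L[...,0])<.04)
print("roller",m.sum(),np.median(L[m],0),np.percentile(C[m][:,2],[5,50,95])); 
a=load("scene0");b=load("scene2")
im=np.hstack([cv2.resize(x["img"][150:320,130:510],(400,179)) for x in(a,b)]); cv2.imwrite("pics/cmp.png",im[:,:,::-1])
D=(np.abs(a["img"].astype(int)-b["img"]).sum(2)>60); print({n:int(D[v-18:v+18,u-22:u+22].sum()) for n,(u,v) in dict(cup=(182,206),jug=(322,286),loupe=(473,252),blue=(403,263),green=(330,237)).items()}, state()["t"],state()["force"])
E
```

```text
shut centre mm [-0.10690689 -0.38028145] yaw -0.0011615433 [35.692626953125, 119.1102523803711] notch bottom 0.04436315336235373 z 0.0398686657378829 z front/back [np.float64(0.0399), np.float64(0.0398)]
shut2 centre mm [ 0.27303696 -0.36873436] yaw -0.0010498269 [35.713233947753906, 118.5263671875] notch bottom 0.04441033198452175 z 0.039874254721164334 z front/back [np.float64(0.0399), np.float64(0.0398)]
roller 527 [5.84570679e-03 5.71587302e-05] [0.04692789 0.04923353 0.0506173 ]
{'cup': 158, 'jug': 0, 'loupe': 0, 'blue': 0, 'green': 420} 34.0333 [-0.20571369 -0.76129858 -0.42473138]
```

View pics/cmp.png

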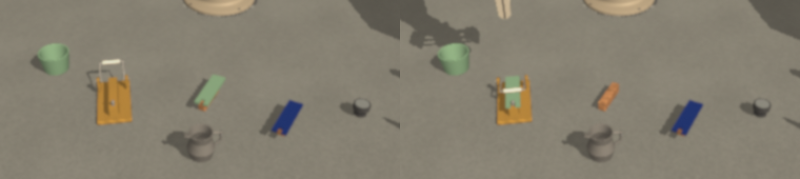

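The cup sits at the same spot in both halves, (54,58) and (454,58). The pixel change there is the arm's shadow. The jug, loupe and blue sample haven't moved, so I'm handing in.

```bash
python3 -c "
from workcell import *
print(state()['t']); print(close_job())"
```

```text
34.0333
the job is handed in; nothing more can be done
None
```

The job is handed in, at 34.0 s of the 58 s allowed. The green sample is clamped in the brass holder with its notch home around the pin.

**What I did:** I gripped the sample by its long sides and lowered it onto the bed until contact, at about 2 N. I then slid it onto the pin until it resisted with 4.8 N, let go, and swung the bail over centre with the closed fingers.

**Last checks:**
- **Sample:** it lies flat, with its top at 39.9 mm at the front and 39.8 mm at the back. It is within 0.1° of straight and within about 0.4 mm of centre. The notch bottom is at 44.4 mm and the pin axis at about 48.2 mm (4 mm expected between them). Closing the bail did not shift it.
- **Bail:** the roller rests on the sample at x = 5.8 mm, top about 50 mm, as expected for a shut bail. I did not measure its clamping force.
- **Other things:** the jug, loupe and blue sample show no change in the scene picture. Pixels near the cup changed, which I put down to the arm's shadow because the cup stands in the same spot.

**What went wrong or disagreed:**
- **First bail push:** it jammed on friction. The last step read about 48 N horizontally and 34 N upward through the fingertips before my guard stopped it. I backed off, and the bail and sample were unchanged. The limit is 40 N for the arm or gripper body. This contact was meant to be on the fingers only, but I could not check that. The second push, with the fingers rising ahead of the roller, needed about 5 N.
- **Heights:** two-view triangulation read about 3 mm lower than the depth camera. I used the depth heights, which matched the given sizes.

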